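Switch off the drying plate and make up a set of three kiln props

ROBOT

A 7-joint arm with a two-finger parallel gripper is mounted at the origin on the work surface. World frame = base frame: x ahead of the robot, y to its left, z up, the work surface at z = 0. Lengths are in m, angles in rad, forces in N, time in s.
With the tool pointing down it reaches from about 0.4 to 0.85 m from the base axis. Payload 10.4 kg.
Tool frame: the origin (TCP) lies midway between the tips of the shut fingers; the grasp point (between the pads) lies 19 mm behind it (manip.grasp_offset is the distance from the TCP to the grasp point, in m); z points along the fingers, y is the line along which they close (so a half turn about z gives the same grasp; the last joint's range is limited). The gripper opens to 85 mm and grips with 20 to 120 N. Pads are 22 mm wide; open, the fingers measure 114 mm over their backs; the gripper's body (76 mm by 85 mm) begins 54 mm behind the grasp point. The pads swing forward as they close: fully open they stand 13 mm farther back than shut.
Start: joints at [1.174, 0.332, -0.065, 1.46, 0.022, 1.35, -0.088], TCP at [0.228, -0.582, 0.231] pointing down, gripper open.
Joint ranges: [-2.6, 2.6], [-0.5, 2.12], [-1.47, 1.34], [0.16, 2.42], [-1.27, 4.41], [0.06, 2.06], [-2.6, 2.6]. Speed limits (rad/s): [2.22, 2.22, 2.79, 2.79, 3.14, 3.14, 3.14].

INTERFACE

Orientations are given as [roll, pitch, yaw] about the fixed x, y, z axes, in that order (R = Rz(yaw) Ry(pitch) Rx(roll)).
In Python, from station import manip gives the robot as it stands.
- The arm moves only by the tool jog_arm, never from a script. Its argument "rows" is text: rows parted by semicolons, each of 7 numbers parted by spaces: the shift along the tool's x, y, z each as a share of 30 mm, from -1 to 1, then the turn, a rotation vector about the tool's x, y, z each as a share of 0.12 rad, from -1 to 1, then the opening, from -1 (shut) to 1 (fully open). A call has 1 to 5 rows; each row shifts and turns the commanded pose from where the row before left it, along the tool's axes as they then stand; what a row does not reach is not made up. A row lasts 1/10 s, in which the tool goes at most 50 mm and 8.59 degrees, less where a joint would pass 70% of its speed; a pose out of reach is approached as far as the arm can. A call with a number of a shift or a turn outside -1 to 1 is refused whole. A call with a gripper value outside its range is refused whole. The fingers move at their own pace and stop on an object; "squeeze" is the grip in N (left out, the last holds). Time passes only in rows, so rows that do not move let the fingers close. It gives the time, the measured TCP pose, the force, the opening and the grip force at its end, in the units of the state.
- manip.get_state(): the state, without advancing time (a new reading comes with each control period).
- manip.snapshot(name): name is "side" or "top" or "wrist"; returns the picture (400x640x3 uint8, blue, green, red); there is no depth.
- manip.camera_info(name): a dict with "mtx" (3x3 intrinsics, pixels), "T" (4x4, takes a point from camera to world coordinates). Camera axes: x right, y down, z forward; pixel columns grow to the right and rows downward; lengths in m; the calibration is good to about 2 mm. A picture is of the moment at which its call begins: read the wrist's pose just before it. camera_info takes no time and is no camera call; for the wrist camera it gives the pose at the moment of the call.
- manip.close_job(): hands the job in; it is judged then, once.
The state is a dict: "time_s": time; "q": joint angles; "dq": joint speeds; "joint_efforts": joint torques, N m; "ee_pos": TCP position; "tcp_rot": TCP orientation; "contact_force": force on the tool from outside, world axes, zero at the start; "wrist_torque": the same for the moment, N m; "gripper_width": opening from 0.0 (shut) to 1.0 (fully open); "gripper_force": force on a finger pad.
Only numpy, scipy, OpenCV 4.12 (cv2) and the standard library are available. Lean on these libraries where they do the work, as an engineer would, in place of code of your own. Each camera call takes 0.05 s, during which the arm holds its last target. There are 200 camera calls.

TASK

First turn the drying plate's dial anticlockwise all the way to its off stop. Then bring tall kiln props from the plate to the wooden tray, where one already stands, until exactly three tall props stand upright on its floor. Leave the short props, the remaining tall prop and everything else standing where they are.

Things in the scene. Friction and masses are not known exactly. Their poses are not given: they have to be found in the camera images.
- dryer: drying plate, a low fixed white appliance 210 mm (its x) by 325 mm (its y), 50 mm high; origin at the centre of its underside. The metal plate with the props is its -y part (own y -162 to +62 mm), the grey control end with the dial its +y part (+65 to +162 mm); both tops are at z = 50 mm. It stands left or right of the robot, a little turned, the tray on the other side.
- dial (a joint): angle of the dryer's dial in rad: 0 is off, at the end stop; it grows as the dial is turned clockwise (seen from above), up to 4.4. It starts between 1.0 and 2.8; turning it anticlockwise (seen from above) brings it to the stop at 0. It stays where it is left.
- dial_grip (a point): black dial on the control end: disc 44 mm across with an upright bar to grip, 42 mm long (point x), 14 mm wide (point y). The point is on its vertical axis, 37 mm above the control end's top, 7 mm below the bar's top, 23 mm above the disc; it turns with the dial. A white line on the bar marks the -x end, which at off points to the black mark towards the dryer's own -x side.
- tray: fixed wooden tray, 220 mm (its x) by 180 mm (its y), 30 mm high, walls and floor 5 mm thick, open above; origin at the centre of its underside, x and y along its sides; inner floor 5 mm above the origin.
- tall_a: tall kiln prop: plain off-white fired-clay cylinder, 30 mm diameter, 80 mm high, standing upright; origin at the centre of its underside, z along its axis, upwards. Starts on the metal plate of the dryer.
- tall_b: tall kiln prop: plain off-white fired-clay cylinder, 30 mm diameter, 80 mm high, standing upright; origin at the centre of its underside, z along its axis, upwards. Starts on the metal plate of the dryer.
- tall_c: tall kiln prop: plain off-white fired-clay cylinder, 30 mm diameter, 80 mm high, standing upright; origin at the centre of its underside, z along its axis, upwards. Starts on the metal plate of the dryer.
- tall_d: tall kiln prop: plain off-white fired-clay cylinder, 30 mm diameter, 80 mm high, standing upright; origin at the centre of its underside, z along its axis, upwards. Already stands in the tray.
- short_a: short kiln prop: same off-white cylinder, 30 mm diameter but only 50 mm high, standing on the metal plate of the dryer; not wanted; origin at the centre of its underside. 
- short_b: short kiln prop: same off-white cylinder, 30 mm diameter but only 50 mm high, standing on the metal plate of the dryer; not wanted; origin at the centre of its underside. 
- short_c: short kiln prop: same off-white cylinder, 30 mm diameter but only 50 mm high, standing on the metal plate of the dryer; not wanted; origin at the centre of its underside. 
- mould: closed plaster mould with a dark band, block 46 x 40 mm, 56 mm high, standing among the props on the plate; origin at the centre of its underside; leave it alone.
- jar: small glass jar with white lid, 42 mm diameter, 60 mm high, standing on the dryer's control end near the dial; origin at the centre of its underside; leave it alone.
- stilt: three-armed white kiln stilt, 42 mm across, 14 mm high, lying in the tray; origin at its centre, on the tray floor; leave it alone.
There are look-alikes about, which are no part of the job. Leave any blue, red or yellow look-alike of the short_a alone.

How it is judged:
By the outcome, as a careful person would: the job done as asked, in the order asked, and still so for the second after the job is handed in, with the robot touching nothing.
It also fails if it takes over 72 s, if anything falls off the work surface, if the arm or the gripper's body presses on something with over 40 N, if the wrist force passes 120 N, or if a joint passes its speed limit or range.

## Working session

There is one attempt and no reset: what is moved stays moved. The work goes in short steps, Python scripts to look and compute and a tool call to move; the robot and the scene stay as the last step left them, time stands still between calls to the robot, and variables do not carry over. Pictures are saved under pics/ and viewed, at most 10 in all, crops included, and the job is handed in when it is done.

Besides the shell and the picture viewer there is one more tool, called after "Call:" by a JSON object that holds its "method" and its "body". jog_arm: Moves the arm, as the interface text tells. Shift numbers are shares of 30 mm and turn numbers shares of 0.12 rad, none past 1 either way. Its arguments: {"type":"object","properties":{"rows":{"type":"string"},"squeeze":{"type":"number"}},"required":["rows"]}

```bash
mkdir -p pics; ls; python3 - <<'E'
from station import manip
import cv2,numpy as np
for n in("top","side"):
    im=manip.snapshot(n);cv2.imwrite(f"pics/{n}0.png",im)
    c=manip.camera_info(n);print(n,np.round(c["mtx"],1).tolist(),np.round(c["T"],4).tolist())
s=manip.get_state();print({k:np.round(v,3).tolist() for k,v in s.items()},manip.grasp_offset)
E
```

```text
pics
top [[435.5, 0.0, 313.2], [0.0, 435.5, 201.0], [0.0, 0.0, 1.0]] [[-0.0769, -0.9739, 0.2137, 0.3128], [-0.997, 0.075, -0.0169, -0.0429], [0.0004, -0.2144, -0.9767, 1.111], [0.0, 0.0, 0.0, 1.0]]
side [[376.5, 0.0, 312.7], [0.0, 376.5, 195.7], [0.0, 0.0, 1.0]] [[0.9437, -0.2448, 0.2224, 0.3164], [-0.3305, -0.6753, 0.6594, -0.7107], [-0.0113, -0.6958, -0.7182, 0.8093], [0.0, 0.0, 0.0, 1.0]]
{'time_s': 0.1, 'q': [1.174, 0.333, -0.065, 1.461, 0.022, 1.35, -0.088], 'dq': [0.0, -0.003, 0.001, -0.001, 0.001, -0.001, 0.0], 'joint_efforts': [0.002, -62.675, 0.049, -39.243, 0.016, 0.007, 0.0], 'ee_pos': [0.228, -0.582, 0.231], 'tcp_rot': [-3.14, 0.0, 0.374], 'contact_force': [0.741, -0.49, 0.556], 'wrist_torque': [0.044, 0.012, 0.009], 'gripper_force': 0.0, 'gripper_width': 1.004} 0.0187
```

View pics/top0.png

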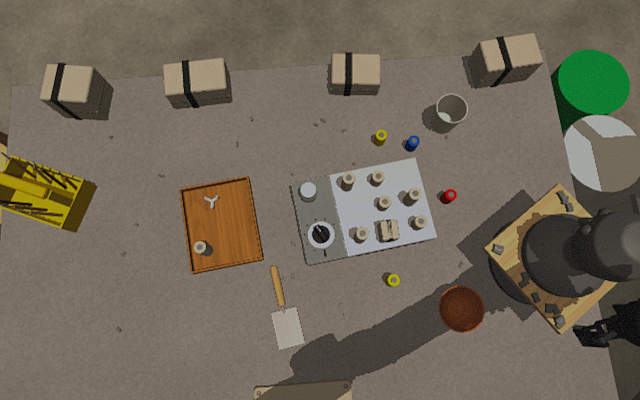

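View pics/side0.png

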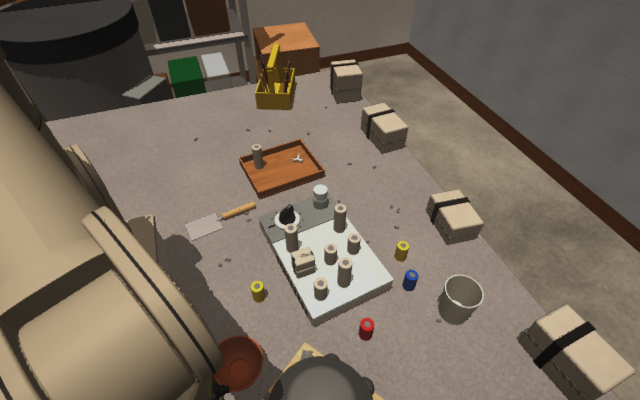

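```bash
python3 - <<'E'
import cv2
a=cv2.imread("pics/top0.png")[150:280,285:445];b=cv2.imread("pics/side0.png")[175:325,245:405]
cv2.imwrite("pics/ztop.png",cv2.resize(a,None,fx=4.5,fy=4.5,interpolation=cv2.INTER_CUBIC)[:600])
cv2.imwrite("pics/zside.png",cv2.resize(b,None,fx=4,fy=4,interpolation=cv2.INTER_CUBIC))
E
```

```text
(no output)
```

View pics/ztop.png

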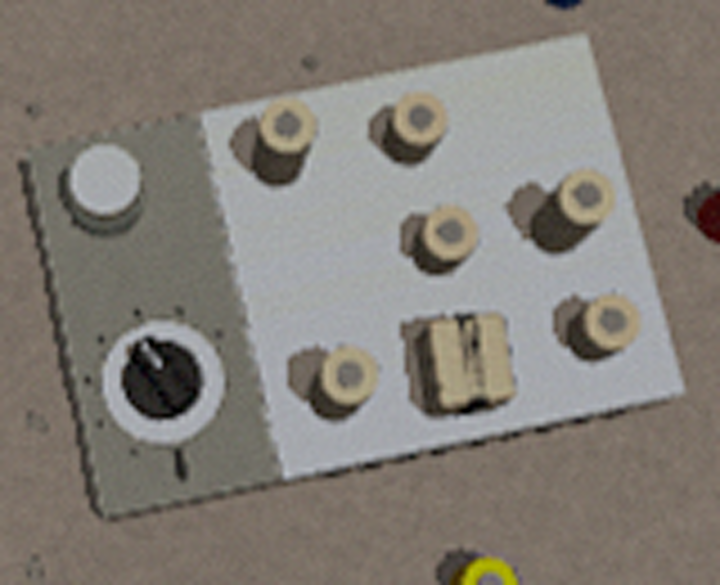

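View pics/zside.png

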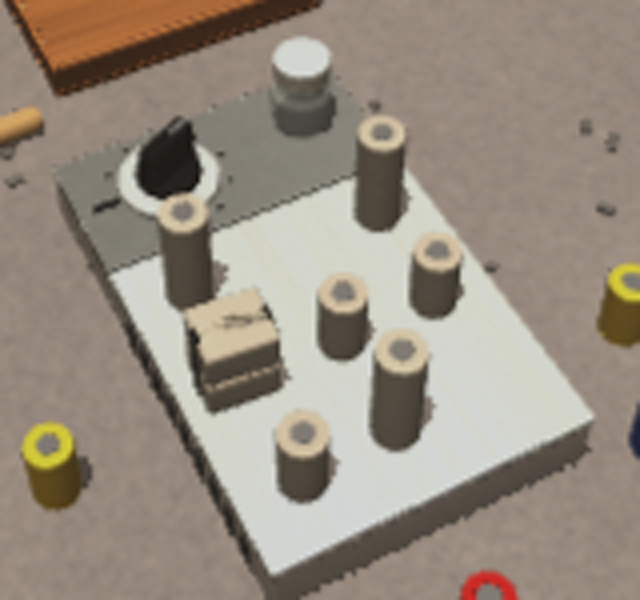

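```bash
cat > h.py <<'E'
from station import manip
import numpy as np
from scipy.spatial.transform import Rotation as Ro
def ray(c,p):
    d=c["T"][:3,:3]@np.linalg.solve(c["mtx"],[p[0],p[1],1]);return np.array(c["T"])[:3,3],d/np.linalg.norm(d)
def plane(c,p,z):
    o,d=ray(c,p);return o+d*(z-o[2])/d[2]
def tri(*cp):
    A=np.zeros((3,3));b=np.zeros(3)
    for c,p in cp:
        o,d=ray(c,p);M=np.eye(3)-np.outer(d,d);A+=M;b+=M@o
    return np.linalg.solve(A,b)
def go(goal,rot=None):
    """goal TCP pos / rpy -> shift in tool axes (units of 30 mm) and turn (units .12)"""
    s=manip.get_state();R=Ro.from_euler('xyz',s["tcp_rot"])
    print("ee",np.round(s["ee_pos"],4),np.round(s["tcp_rot"],3),"shift",np.round(R.inv().apply(np.array(goal)-s["ee_pos"])/.03,2),end=' ')
    if rot is not None: print("turn",np.round((R.inv()*Ro.from_euler('xyz',rot)).as_rotvec()/.12,2),end='')
    print()
E
python3 - <<'E'
from h import *
C={n:{k:np.array(v) for k,v in manip.camera_info(n).items() if k in("mtx","T")} for n in("top","side")}
t=lambda x,y:((x+.5)/4.5-.5+285,(y+.5)/4.5-.5+150)
s=lambda x,y:((x+.5)/4-.5+245,(y+.5)/4-.5+175)
P={"T1":((288,124),(381,134)),"s2":((419,120),(437,250)),"s3":((449,234),(344,290)),"T4":((585,197),(401,350)),"s5":((610,323),(303,433)),"T6":((348,376),(184,212)),"jar":((104,180),(301,56)),"mould":((473,358),(230,318)),
"cor_px":((586,36),(592,420)),"cor_pm":((686,392),(275,573)),"cor_mm":((103,512),(57,175))}
for n,(a,b) in P.items(): print(n,np.round(tri((C["top"],t(*a)),(C["side"],s(*b))),4))
print("trayT",np.round(tri((C["top"],(200,246)),(C["side"],(257,148))),4))
print("stilt",np.round(plane(C["top"],(212,201),.01),3))
for p in((181,188),(248,178),(263,260),(193,272)):print("tray",np.round(plane(C["top"],p,.03),3))
print("dial disc",plane(C["top"],t(163,381),.055).round(4),"line",plane(C["top"],t(150,352),.094).round(4),"mark",plane(C["top"],t(181,462),.05).round(4))
E
```

```text
T1 [ 0.5773 -0.1467  0.1272]
s2 [ 0.5832 -0.2202  0.0982]
s3 [ 0.5202 -0.2292  0.0987]
T4 [ 0.5274 -0.2959  0.1274]
s5 [ 0.4662 -0.3084  0.0965]
T6 [ 0.4448 -0.1647  0.1272]
jar [ 0.5601 -0.0493  0.1088]
mould [ 0.451  -0.2322  0.1087]
cor_px [ 0.6378 -0.3289  0.0473]
cor_pm [ 0.4325 -0.357   0.0499]
cor_mm [ 0.3914 -0.0355  0.0405]
trayT [0.4499 0.2162 0.0758]
stilt [0.574 0.199 0.01 ]
tray [0.609 0.273 0.03 ]
tray [0.623 0.101 0.03 ]
tray [0.41  0.073 0.03 ]
tray [0.394 0.246 0.03 ]
dial disc [ 0.4594 -0.0733  0.055 ] line [ 0.4698 -0.0666  0.094 ] mark [ 0.4155 -0.0796  0.05  ]
```

Call:
{"method": "jog_arm", "body": {"rows": ".5 -.48 0 0 0 0 1;.9 -.86 0 0 0 0 1;.9 -.86 0 0 0 0 1;.9 -.86 0 0 0 0 1;.9 -.86 0 0 0 0 1"}}

```text
time_s: 0.6
ee_pos: [0.3001, -0.4259, 0.231]
tcp_rot: [-3.141, 0.0, 0.374]
contact_force: [0.8, -0.3, -0.2]
gripper_width: 0.999
gripper_force: 0.0
```

Call:
{"method": "jog_arm", "body": {"rows": ".9 -.86 0 0 0 0 0;.9 -.86 0 0 0 0 0;.9 -.86 0 0 0 0 0;.9 -.86 0 0 0 0 0;.9 -.86 0 0 0 0 0"}}

```text
time_s: 1.1
ee_pos: [0.3786, -0.2565, 0.2311]
tcp_rot: [-3.142, 0.0, 0.374]
contact_force: [-0.2, 0.4, 0.3]
gripper_width: 0.499
gripper_force: 0.0
```

Call:
{"method": "jog_arm", "body": {"rows": ".9 -.86 0 0 0 0 0;.9 -.86 0 0 0 0 0;.9 -.86 0 0 0 0 0;.9 -.86 0 0 0 0 0;0 0 0 0 0 0 0"}}

```text
time_s: 1.6
ee_pos: [0.4427, -0.1176, 0.2314]
tcp_rot: [-3.141, -0.001, 0.381]
contact_force: [1.2, 0.1, 0.4]
gripper_width: 0.501
gripper_force: 0.0
```

```bash
python3 - <<'E'
from h import *
import cv2
c=manip.camera_info("wrist");print(np.round(c["mtx"],1).tolist(),np.round(c["T"],4).tolist())
cv2.imwrite("pics/w1.png",manip.snapshot("wrist"));go([.46,-.073,.22])
E
```

```text
[[297.3, 0.0, 318.6], [0.0, 297.3, 197.2], [0.0, 0.0, 1.0]] [[0.372, -0.883, -0.2863, 0.5155], [-0.9282, -0.3544, -0.113, -0.0872], [-0.0017, 0.3078, -0.9515, 0.3744], [0.0, 0.0, 0.0, 1.0]]
ee [ 0.4418 -0.1204  0.2312] [-3.141  0.     0.378] shift [ 1.15 -1.24  0.37]
```

View pics/w1.png

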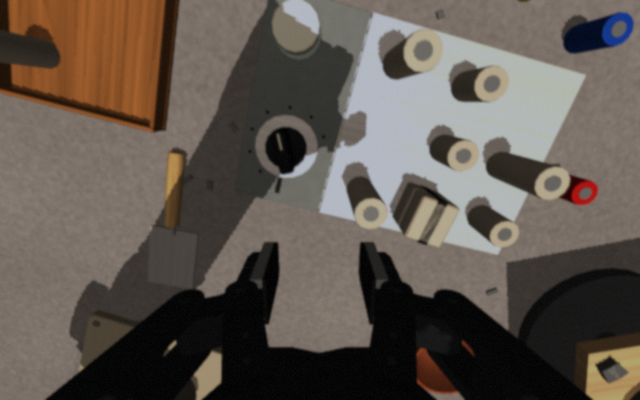

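```bash
python3 - <<'E'
import cv2
a=cv2.imread("pics/w1.png")[100:200,236:336]
cv2.imwrite("pics/w1z.png",cv2.convertScaleAbs(cv2.resize(a,None,fx=6,fy=6,interpolation=cv2.INTER_CUBIC),alpha=1.8,beta=10))
E
```

```text
(no output)
```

View pics/w1z.png

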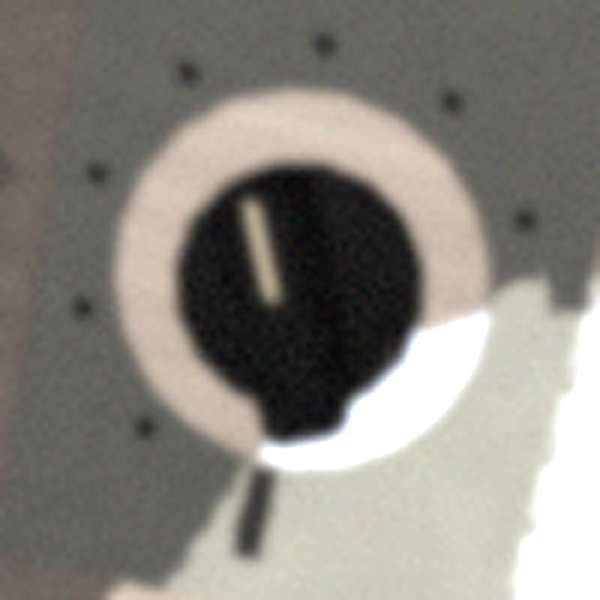

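```bash
python3 - <<'E'
from h import *
c=manip.camera_info("wrist");f=lambda x,y,z:plane(c,((x+.5)/6-.5+236,(y+.5)/6-.5+100),z)
a,b=f(250,200,.094),f(275,303,.094);e=f(303,435,.094);r=f(303,280,.051);d=f(300,282,.064)
m=f(255,512,.05)
for n,v in zip("a b e ring disc mark".split(),(a,b,e,r,d,m)):print(n,v.round(4))
an=lambda v:np.arctan2(v[1],v[0])
print("line",an(a-b),"line-ring",an(a-r),"a-e",an(a-e),np.linalg.norm(a-e),"mid",(a+e)/2,"off",an(m-r))
go([r[0],r[1],.14],[np.pi,0,an(a-b)])
E
```

```text
a [ 0.474  -0.0646  0.094 ]
b [ 0.4605 -0.0734  0.094 ]
e [ 0.4421 -0.0847  0.094 ]
ring [ 0.4579 -0.0742  0.051 ]
disc [ 0.4597 -0.0745  0.064 ]
mark [ 0.4134 -0.0805  0.05  ]
line 0.5798258225725332 line-ring 0.5402030791354385 a-e 0.5629714110776389 0.03775299406346775 mid [ 0.45808306 -0.07463245  0.094     ] off -3.0017757263236495
ee [ 0.4418 -0.1204  0.2312] [-3.141  0.     0.378] shift [ 1.07 -1.23  3.04] turn [-0.    0.   -1.68]
```

Call:
{"method": "jog_arm", "body": {"rows": ".55 -.62 0 0 0 0 0;.52 -.61 0 0 0 0 0;0 0 .5 0 0 -.85 0;0 0 1 0 0 -.8 0;0 0 .5 0 0 0 0"}}

```text
time_s: 2.15
ee_pos: [0.4563, -0.0776, 0.1691]
tcp_rot: [-3.14, 0.002, 0.574]
contact_force: [-0.2, -0.4, -0.1]
gripper_width: 0.496
gripper_force: 0.0
```

```bash
python3 - <<'E'
from h import *
go([.458,-.0744,.072],[np.pi,0,.575])
E
```

```text
ee [ 0.4563 -0.0776  0.1691] [-3.14e+00  2.00e-03  5.74e-01] shift [ 0.11 -0.06  3.24] turn [-0.01  0.02 -0.01]
```

Call:
{"method": "jog_arm", "body": {"rows": ".05 -.04 .8 0 0 0 0;0 0 .9 0 0 0 0;0 0 .9 0 0 0 0;0 0 .6 0 0 0 0;0 0 0 0 0 0 0"}}

```text
time_s: 2.65
ee_pos: [0.4561, -0.0756, 0.073]
tcp_rot: [-3.138, 0.004, 0.57]
contact_force: [0.5, 0.3, 0.9]
gripper_width: 0.497
gripper_force: 0.0
```

Call:
{"method": "jog_arm", "body": {"rows": "0 0 0 0 0 0 -1;0 0 0 0 0 0 -1;0 0 0 0 0 0 -1;0 0 0 0 0 0 -1", "squeeze": 40}}

```text
time_s: 3.05
ee_pos: [0.4582, -0.0742, 0.0766]
tcp_rot: [3.142, 0.0, 0.572]
contact_force: [-6.5, 4.1, 7.2]
gripper_width: 0.156
gripper_force: 41.2
```

Call:
{"method": "jog_arm", "body": {"rows": "0 0 -.1 0 0 -.4 -1;0 0 0 0 0 -.8 -1;0 0 0 0 0 -.9 -1;0 0 0 0 0 -.9 -1;0 0 0 0 0 -.9 -1"}}

```text
time_s: 3.55
ee_pos: [0.4584, -0.0749, 0.0774]
tcp_rot: [3.141, -0.001, 1.044]
contact_force: [12.4, -1.6, -30.9]
gripper_width: 0.147
gripper_force: 41.8
```

Call:
{"method": "jog_arm", "body": {"rows": "0 0 0 0 0 -.9 -1;0 0 0 0 0 -.9 -1;0 0 0 0 0 -.9 -1;0 0 0 0 0 -.9 -1;0 0 0 0 0 -.9 -1"}}

```text
time_s: 4.05
ee_pos: [0.4596, -0.0753, 0.0775]
tcp_rot: [3.137, -0.0, 1.584]
contact_force: [19.0, -2.6, -34.8]
gripper_width: 0.146
gripper_force: 41.3
```

Call:
{"method": "jog_arm", "body": {"rows": "0 0 0 0 0 -.9 -1;0 0 0 0 0 -.9 -1;0 0 0 0 0 -.9 -1;0 0 0 0 0 -.9 -1;0 0 0 0 0 -.9 -1"}}

```text
time_s: 4.55
ee_pos: [0.4608, -0.0749, 0.0776]
tcp_rot: [3.135, 0.003, 2.124]
contact_force: [26.4, -1.1, -45.9]
gripper_width: 0.147
gripper_force: 39.9
```

```bash
python3 - <<'E'
from h import *
s=manip.get_state();print({k:np.round(v,3).tolist() for k,v in s.items()})
go([.458,-.0744,.0766],[np.pi,0,3.28])
E
```

```text
{'time_s': 4.55, 'q': [0.761, 0.211, -0.747, 2.012, 0.171, 0.973, 0.483], 'dq': [0.121, 0.027, -0.135, -0.006, 0.045, 0.003, 1.039], 'joint_efforts': [0.329, -53.485, -5.488, -34.919, -1.081, 8.854, -2.077], 'ee_pos': [0.461, -0.075, 0.078], 'tcp_rot': [3.135, 0.003, 2.124], 'contact_force': [26.443, -1.066, -45.909], 'wrist_torque': [-0.461, -5.759, -0.139], 'gripper_force': 39.935, 'gripper_width': 0.147}
ee [ 0.4608 -0.0749  0.0776] [3.135e+00 3.000e-03 2.124e+00] shift [ 0.07 -0.07  0.03] turn [ 0.03  0.05 -9.63]
```

Call:
{"method": "jog_arm", "body": {"rows": "-.03 .05 .1 0 0 -.5 -1;-.03 .02 .05 0 0 -.9 -1;0 0 0 0 0 -.9 -1;0 0 0 0 0 -.9 -1;0 0 0 0 0 -.9 -1"}}

```text
time_s: 5.05
ee_pos: [0.4627, -0.0742, 0.0769]
tcp_rot: [3.141, 0.003, 2.617]
contact_force: [-8.2, 8.1, 26.3]
gripper_width: 0.146
gripper_force: 49.7
```

Call:
{"method": "jog_arm", "body": {"rows": "0 0 0 0 0 -.9 -1;0 0 0 0 0 -.9 -1;0 0 0 0 0 -.9 -1;0 0 0 0 0 -.9 -1"}}

```text
time_s: 5.45
ee_pos: [0.463, -0.0731, 0.0769]
tcp_rot: [3.141, 0.004, 3.05]
contact_force: [-6.6, 12.2, 25.9]
gripper_width: 0.155
gripper_force: 49.6
```

```bash
python3 - <<'E'
from h import *
s=manip.get_state();print({k:np.round(v,3).tolist() for k,v in s.items()})
go([.458,-.0744,.0766],[np.pi,0,3.28])
E
```

```text
{'time_s': 5.45, 'q': [0.869, 0.25, -0.877, 2.001, 0.229, 0.987, 1.359], 'dq': [0.139, 0.043, -0.164, -0.003, 0.064, 0.015, 1.02], 'joint_efforts': [3.329, -31.837, 0.913, -27.682, 3.251, -1.99, -2.069], 'ee_pos': [0.463, -0.073, 0.077], 'tcp_rot': [3.141, 0.004, 3.05], 'contact_force': [-6.588, 12.229, 25.856], 'wrist_torque': [2.398, 1.574, -0.03], 'gripper_force': 49.601, 'gripper_width': 0.155}
ee [ 0.463  -0.0731  0.0769] [3.141 0.004 3.05 ] shift [ 0.16 -0.06  0.01] turn [ 0.    0.03 -1.92]
```

Call:
{"method": "jog_arm", "body": {"rows": "0 0 -.05 0 0 -.6 -1;0 0 0 0 0 -.6 -1;0 0 0 0 0 -.4 -1"}}

```text
time_s: 5.75
ee_pos: [0.4629, -0.0726, 0.0771]
tcp_rot: [3.14, 0.004, -3.043]
contact_force: [1.8, 11.5, 5.3]
gripper_width: 0.153
gripper_force: 46.7
```

```bash
python3 - <<'E'
from h import *
s=manip.get_state();print({k:np.round(v,3).tolist() for k,v in s.items()})
E
```

```text
{'time_s': 5.75, 'q': [0.896, 0.257, -0.907, 2.001, 0.239, 0.99, 1.542], 'dq': [0.062, 0.022, -0.074, -0.003, 0.031, 0.009, 0.431], 'joint_efforts': [4.927, -37.756, -0.515, -30.841, 3.181, 1.038, -0.489], 'ee_pos': [0.463, -0.073, 0.077], 'tcp_rot': [3.14, 0.004, -3.043], 'contact_force': [1.773, 11.508, 5.333], 'wrist_torque': [2.539, -0.344, -0.066], 'gripper_force': 46.749, 'gripper_width': 0.153}
```

Call:
{"method": "jog_arm", "body": {"rows": "0 0 0 0 0 -.4 -1;0 0 0 0 0 -.4 -1"}}

```text
time_s: 5.95
ee_pos: [0.4629, -0.0725, 0.0771]
tcp_rot: [3.14, 0.004, -2.949]
contact_force: [1.1, 11.8, 5.5]
gripper_width: 0.15
gripper_force: 60.5
```

```bash
python3 - <<'E'
from h import *
s=manip.get_state();print({k:np.round(v,3).tolist() for k,v in s.items()})
E
```

```text
{'time_s': 5.95, 'q': [0.909, 0.261, -0.922, 2.0, 0.246, 0.992, 1.631], 'dq': [0.068, 0.023, -0.074, -0.006, 0.026, 0.007, 0.441], 'joint_efforts': [3.771, -37.352, -1.587, -30.366, 4.096, 0.984, 0.53], 'ee_pos': [0.463, -0.073, 0.077], 'tcp_rot': [3.14, 0.004, -2.949], 'contact_force': [1.111, 11.765, 5.516], 'wrist_torque': [2.717, -0.319, -1.459], 'gripper_force': 60.499, 'gripper_width': 0.15}
```

Call:
{"method": "jog_arm", "body": {"rows": "0 0 0 0 0 -.3 -1;0 0 0 0 0 0 -1;0 0 0 0 0 0 0;0 0 0 0 0 0 0;0 0 0 0 0 0 0"}}

```text
time_s: 6.45
ee_pos: [0.4612, -0.0757, 0.0758]
tcp_rot: [-3.14, 0.0, -2.916]
contact_force: [-0.0, -0.7, 0.1]
gripper_width: 0.498
gripper_force: 0.0
```

Call:
{"method": "jog_arm", "body": {"rows": "0 0 -.4 0 0 0 0;0 0 -1 0 0 0 0;0 0 -1 0 0 0 0;0 0 -1 0 0 0 0;0 0 -.6 0 0 0 0"}}

```text
time_s: 6.95
ee_pos: [0.4618, -0.075, 0.1984]
tcp_rot: [-3.14, 0.002, -2.915]
contact_force: [-0.0, -0.2, 0.5]
gripper_width: 0.502
gripper_force: 0.0
```

Call:
{"method": "jog_arm", "body": {"rows": "0 0 0 0 0 .9 0;0 0 0 0 0 .9 0;0 0 0 0 0 .9 0;0 0 0 0 0 .9 0;0 0 0 0 0 .9 0"}}

```text
time_s: 7.45
ee_pos: [0.4611, -0.075, 0.1963]
tcp_rot: [-3.141, 0.001, 2.824]
contact_force: [0.6, 0.1, 1.6]
gripper_width: 0.496
gripper_force: 0.0
```

Call:
{"method": "jog_arm", "body": {"rows": "0 0 0 0 0 .9 1;0 0 0 0 0 .9 1;0 0 0 0 0 .9 1;0 0 0 0 0 .9 1;0 0 0 0 0 .9 1"}}

```text
time_s: 7.95
ee_pos: [0.461, -0.075, 0.1963]
tcp_rot: [3.141, 0.001, 2.284]
contact_force: [0.5, 0.1, 0.3]
gripper_width: 0.999
gripper_force: 0.0
```

```bash
python3 - <<'E'
from h import *
import cv2
im=manip.snapshot("wrist");cv2.imwrite("pics/w2.png",im)
c=manip.camera_info("wrist")
P=np.linalg.inv(c["T"])@[.458,-.0744,.06,1];uv=(c["mtx"]@P[:3]);uv=uv[:2]/uv[2];print(uv)
u,v=np.int32(uv);u0,v0=max(u-50,0),max(v-50,0);print(u0,v0)
cv2.imwrite("pics/w2z.png",cv2.convertScaleAbs(cv2.resize(im[v0:v0+100,u0:u0+100],None,fx=6,fy=6,interpolation=cv2.INTER_CUBIC),alpha=1.6,beta=10))
go([.4448,-.1647,.17],[np.pi,0,np.pi/2])
E
```

```text
[316.27294306 185.06696245]
266 135
ee [ 0.4611 -0.075   0.1962] [3.141e+00 1.000e-03 2.277e+00] shift [-1.92 -2.35  0.88] turn [0.   0.01 5.88]
```

View pics/w2z.png

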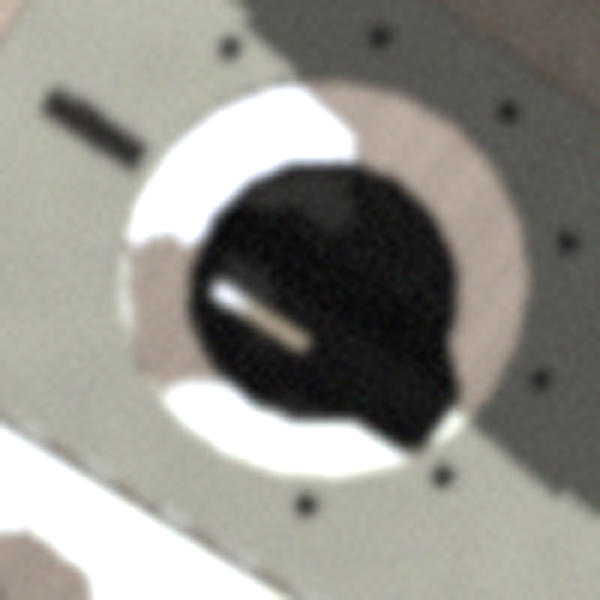

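Call:
{"method": "jog_arm", "body": {"rows": "0 0 0 0 0 1 1;0 0 0 0 0 1 1;0 0 0 0 0 1 1;0 0 0 0 0 1 1;0 0 0 0 0 1 1"}}

```text
time_s: 8.5
ee_pos: [0.4611, -0.075, 0.1961]
tcp_rot: [3.141, 0.0, 1.685]
contact_force: [0.3, -0.2, -0.5]
gripper_width: 0.998
gripper_force: 0.0
```

Call:
{"method": "jog_arm", "body": {"rows": "0 0 0 0 0 .88 1;-.8 -.14 0 0 0 0 1;-.9 -.15 0 0 0 0 1;-.8 -.15 0 0 0 0 1;-.49 -.1 0 0 0 0 1"}}

```text
time_s: 9.0
ee_pos: [0.4454, -0.1668, 0.196]
tcp_rot: [3.141, 0.001, 1.582]
contact_force: [0.3, -0.0, 0.1]
gripper_width: 1.0
gripper_force: 0.0
```

```bash
python3 - <<'E'
from h import *
import cv2
c=manip.camera_info("wrist");im=manip.snapshot("wrist");cv2.imwrite("pics/w3.png",im)
def pr(p):
    P=np.linalg.inv(c["T"])@[*p,1];uv=c["mtx"]@P[:3];return uv[:2]/uv[2]
print(pr([.4448,-.1647,.13]),pr([.5773,-.1467,.13]))
go([.4448,-.1647,.085],[np.pi,0,np.pi/2])
E
```

```text
[318.76813219 210.62948514] [499.93233447 189.5845209 ]
ee [ 0.4449 -0.1686  0.1957] [3.142e+00 1.000e-03 1.580e+00] shift [ 0.13 -0.    3.69] turn [0.   0.01 0.08]
```

View pics/w3.png

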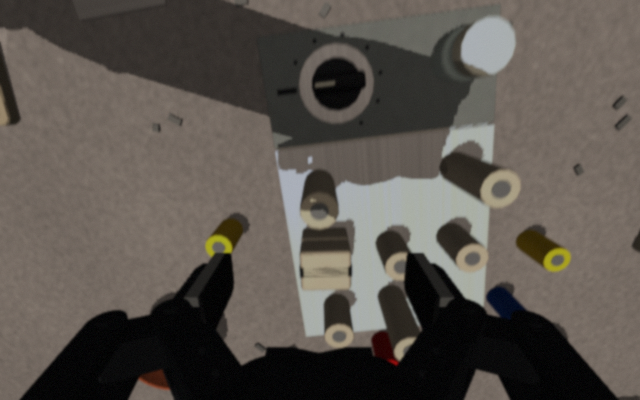

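Call:
{"method": "jog_arm", "body": {"rows": ".13 0 .7 0 0 0 1;0 0 .9 0 0 0 1;0 0 .9 0 0 0 1;0 0 .8 0 0 0 1;0 0 .4 0 0 0 1"}}

```text
time_s: 9.55
ee_pos: [0.4452, -0.16, 0.0829]
tcp_rot: [-3.14, -0.001, 1.584]
contact_force: [0.4, -0.7, 0.7]
gripper_width: 1.002
gripper_force: 0.0
```

Call:
{"method": "jog_arm", "body": {"rows": "0 0 0 0 0 0 -1;0 0 0 0 0 0 -1;0 0 0 0 0 0 -1;0 0 0 0 0 0 -1;0 0 0 0 0 0 -1", "squeeze": 40}}

```text
time_s: 10.05
ee_pos: [0.4465, -0.1613, 0.0854]
tcp_rot: [3.14, 0.001, 1.582]
contact_force: [-1.7, 0.9, 6.9]
gripper_width: 0.342
gripper_force: 39.1
```

```bash
python3 - <<'E'
from h import *
go([.47,.135,.19],[np.pi,0,np.pi/2])
E
```

```text
ee [ 0.4465 -0.1613  0.0854] [3.140e+00 1.000e-03 1.582e+00] shift [ 9.86  0.9  -3.5 ] turn [0.01 0.01 0.09]
```

Call:
{"method": "jog_arm", "body": {"rows": "0 0 -.5 0 0 0 -1;0 0 -.9 0 0 0 -1;0 0 -.9 0 0 0 -1;0 0 -.9 0 0 0 -1;.3 0 -.4 0 0 0 -1"}}

```text
time_s: 10.55
ee_pos: [0.4465, -0.1528, 0.1953]
tcp_rot: [3.139, 0.002, 1.581]
contact_force: [0.9, -0.4, -2.0]
gripper_width: 0.341
gripper_force: 39.6
```

Call:
{"method": "jog_arm", "body": {"rows": ".8 .05 0 0 0 0 -1;.9 .1 0 0 0 0 -1;.9 .1 0 0 0 0 -1;.9 .1 0 0 0 0 -1;.9 .1 0 0 0 0 -1"}}

```text
time_s: 11.05
ee_pos: [0.4572, -0.0181, 0.1923]
tcp_rot: [-3.141, 0.0, 1.583]
contact_force: [0.4, -0.3, -0.7]
gripper_width: 0.339
gripper_force: 39.6
```

Call:
{"method": "jog_arm", "body": {"rows": ".9 .1 0 0 0 0 -1;.9 .1 0 0 0 0 -1;.9 .1 0 0 0 0 -1;.9 .1 0 0 0 0 -1;.9 .05 0 0 0 0 -1"}}

```text
time_s: 11.55
ee_pos: [0.4691, 0.1169, 0.1923]
tcp_rot: [-3.141, 0.0, 1.582]
contact_force: [0.9, 0.2, -1.3]
gripper_width: 0.342
gripper_force: 39.6
```

Call:
{"method": "jog_arm", "body": {"rows": ".6 0 0 0 0 0 -1;0 0 0 0 0 0 -1"}}

```text
time_s: 11.75
ee_pos: [0.4683, 0.1367, 0.1924]
tcp_rot: [-3.141, -0.001, 1.587]
contact_force: [0.4, -0.5, -1.2]
gripper_width: 0.342
gripper_force: 39.6
```

```bash
python3 - <<'E'
from h import *
import cv2
print(manip.get_state()["gripper_width"])
cv2.imwrite("pics/s4.png",manip.snapshot("side"))
go([.47,.135,.043],[np.pi,0,np.pi/2])
E
```

```text
0.342459704572402
ee [0.4686 0.1348 0.1922] [-3.141 -0.     1.585] shift [0.   0.05 4.97] turn [-0.   -0.    0.12]
```

View pics/s4.png

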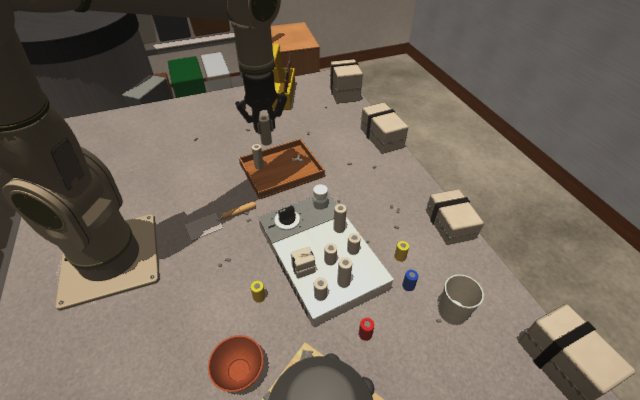

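Call:
{"method": "jog_arm", "body": {"rows": "0 .05 .7 0 0 0 -1;0 0 .9 0 0 0 -1;0 0 .9 0 0 0 -1;0 0 .9 0 0 0 -1;0 0 .8 0 0 0 -1"}}

```text
time_s: 12.3
ee_pos: [0.4705, 0.1319, 0.0649]
tcp_rot: [-3.141, 0.001, 1.581]
contact_force: [-0.8, 0.1, -1.5]
gripper_width: 0.343
gripper_force: 39.6
```

Call:
{"method": "jog_arm", "body": {"rows": "0 0 .4 0 0 0 -1;0 0 .2 0 0 0 -1;0 0 .1 0 0 0 -1;0 0 0 0 0 0 -1"}}

```text
time_s: 12.7
ee_pos: [0.4714, 0.1332, 0.0458]
tcp_rot: [3.141, 0.0, 1.582]
contact_force: [-0.1, -0.2, -0.9]
gripper_width: 0.338
gripper_force: 39.6
```

Call:
{"method": "jog_arm", "body": {"rows": "0 0 .08 0 0 0 -1;0 0 0 0 0 0 -1"}}

```text
time_s: 12.9
ee_pos: [0.4712, 0.1332, 0.0433]
tcp_rot: [3.141, 0.0, 1.582]
contact_force: [0.7, 0.4, -1.2]
gripper_width: 0.343
gripper_force: 39.6
```

Call:
{"method": "jog_arm", "body": {"rows": "0 0 .07 0 0 0 -1;0 0 0 0 0 0 -1"}}

```text
time_s: 13.1
ee_pos: [0.471, 0.1332, 0.0408]
tcp_rot: [3.141, 0.0, 1.582]
contact_force: [-0.3, 0.1, -1.5]
gripper_width: 0.34
gripper_force: 39.6
```

Call:
{"method": "jog_arm", "body": {"rows": "0 0 .04 0 0 0 -1;0 0 0 0 0 0 -1"}}

```text
time_s: 13.3
ee_pos: [0.4711, 0.1334, 0.0404]
tcp_rot: [3.141, 0.001, 1.582]
contact_force: [-4.8, -1.9, 12.8]
gripper_width: 0.339
gripper_force: 41.1
```

Call:
{"method": "jog_arm", "body": {"rows": "0 0 0 0 0 0 -.1;0 0 0 0 0 0 .2;0 0 0 0 0 0 .4;0 0 -.3 0 0 0 .4;0 0 -.9 0 0 0 .4"}}

```text
time_s: 13.8
ee_pos: [0.4695, 0.1329, 0.0748]
tcp_rot: [-3.138, 0.0, 1.582]
contact_force: [0.5, -1.3, 0.6]
gripper_width: 0.7
gripper_force: 0.0
```

Call:
{"method": "jog_arm", "body": {"rows": "0 0 -1 0 0 0 .4;0 0 -1 0 0 0 .4;0 0 -1 0 0 0 .4;0 0 -.7 0 0 0 .4"}}

```text
time_s: 14.2
ee_pos: [0.4713, 0.1338, 0.1891]
tcp_rot: [3.14, -0.0, 1.583]
contact_force: [0.8, -0.5, -0.1]
gripper_width: 0.699
gripper_force: 0.0
```

```bash
python3 - <<'E'
from h import *
go([.5773,-.1467,.19],[np.pi,0,np.pi/2])
E
```

```text
ee [0.4713 0.1338 0.1891] [ 3.14  -0.     1.583] shift [-9.39  3.42 -0.02] turn [ 0.02 -0.    0.1 ]
```

Call:
{"method": "jog_arm", "body": {"rows": "-.6 .2 0 0 0 0 1;-.9 .33 0 0 0 0 1;-.9 .33 0 0 0 0 1;-.9 .33 0 0 0 0 1;-.9 .33 0 0 0 0 1"}}

```text
time_s: 14.7
ee_pos: [0.5183, 0.0068, 0.1873]
tcp_rot: [3.141, 0.0, 1.583]
contact_force: [0.8, -0.1, 0.2]
gripper_width: 0.998
gripper_force: 0.0
```

Call:
{"method": "jog_arm", "body": {"rows": "-.9 .33 0 0 0 0 1;-.9 .33 0 0 0 0 1;-.9 .33 0 0 0 0 1;-.9 .33 0 0 0 0 1;-.9 .33 0 0 0 0 1"}}

```text
time_s: 15.2
ee_pos: [0.5693, -0.1277, 0.1873]
tcp_rot: [3.141, -0.0, 1.582]
contact_force: [-0.7, 0.2, 0.8]
gripper_width: 0.998
gripper_force: 0.0
```

Call:
{"method": "jog_arm", "body": {"rows": "-.69 .25 0 0 0 0 1;0 0 0 0 0 0 1"}}

```text
time_s: 15.4
ee_pos: [0.577, -0.1509, 0.1866]
tcp_rot: [-3.142, 0.0, 1.578]
contact_force: [-0.9, -0.0, 0.1]
gripper_width: 1.002
gripper_force: 0.0
```

```bash
python3 - <<'E'
from h import *
import cv2
def circ(n,im,z,r0,p0):
    c=manip.camera_info(n);P=np.linalg.inv(c["T"])@[*p0,z,1];uv=c["mtx"]@P[:3];uv=uv[:2]/uv[2]
    return uv
im=manip.snapshot("wrist");cv2.imwrite("pics/w5.png",im);c=manip.camera_info("wrist")
uv=circ("wrist",im,.13,0,(.5773,-.1467));u,v=np.int32(uv)
g=cv2.medianBlur(cv2.cvtColor(im,cv2.COLOR_BGR2GRAY),3)[v-45:v+45,u-45:u+45]
h=cv2.HoughCircles(g,cv2.HOUGH_GRADIENT,1,30,param1=100,param2=12,minRadius=14,maxRadius=30)
print(uv,h if h is None else [(np.round(plane(c,(x+u-45,y+v-45),.13),4),r) for x,y,r in h[0]])
go([.5773,-.1467,.085],[np.pi,0,np.pi/2])
E
```

```text
[320.36113292 215.69130454] [(array([ 0.5774, -0.1442,  0.13  ]), np.float32(22.5)), (array([ 0.5822, -0.1755,  0.13  ]), np.float32(14.7))]
ee [ 0.5768 -0.1485  0.1868] [-3.142e+00 -1.000e-03  1.580e+00] shift [0.06 0.02 3.39] turn [-0.   -0.01  0.08]
```

Call:
{"method": "jog_arm", "body": {"rows": ".08 .02 .7 0 0 0 1;0 0 .9 0 0 0 1;0 0 .9 0 0 0 1;0 0 .6 0 0 0 1;0 0 .3 0 0 0 1"}}

```text
time_s: 15.95
ee_pos: [0.5764, -0.1434, 0.0835]
tcp_rot: [-3.14, -0.001, 1.584]
contact_force: [1.4, 0.6, 0.9]
gripper_width: 0.996
gripper_force: 0.0
```

Call:
{"method": "jog_arm", "body": {"rows": "0 0 0 0 0 0 -1;0 0 0 0 0 0 -1;0 0 0 0 0 0 -1;0 0 0 0 0 0 -1;0 0 0 0 0 0 -1", "squeeze": 40}}

```text
time_s: 16.45
ee_pos: [0.5779, -0.1448, 0.0857]
tcp_rot: [3.14, 0.001, 1.582]
contact_force: [-0.1, 0.7, 5.9]
gripper_width: 0.341
gripper_force: 39.0
```

Call:
{"method": "jog_arm", "body": {"rows": "0 0 -.5 0 0 0 -1;0 0 -.9 0 0 0 -1;0 0 -.9 0 0 0 -1;0 0 -.9 0 0 0 -1;0 0 -.5 0 0 0 -1"}}

```text
time_s: 16.95
ee_pos: [0.578, -0.1447, 0.1986]
tcp_rot: [3.139, 0.001, 1.582]
contact_force: [0.5, 0.2, -1.3]
gripper_width: 0.342
gripper_force: 39.7
```

```bash
python3 - <<'E'
from h import *
go([.56,.122,.19],[np.pi,0,np.pi/2])
E
```

```text
ee [ 0.578  -0.1447  0.1986] [3.139e+00 1.000e-03 1.582e+00] shift [ 8.9  -0.5   0.28] turn [0.02 0.01 0.1 ]
```

Call:
{"method": "jog_arm", "body": {"rows": ".5 0 0 0 0 0 -1;.9 -.05 0 0 0 0 -1;.9 -.05 0 0 0 0 -1;.9 -.05 0 0 0 0 -1;.9 -.05 0 0 0 0 -1"}}

```text
time_s: 17.45
ee_pos: [0.5688, -0.0196, 0.1942]
tcp_rot: [-3.14, -0.0, 1.583]
contact_force: [0.3, 0.3, -1.4]
gripper_width: 0.34
gripper_force: 39.7
```

Call:
{"method": "jog_arm", "body": {"rows": ".9 -.05 0 0 0 0 -1;.9 -.05 0 0 0 0 -1;.9 -.05 0 0 0 0 -1;.9 -.05 0 0 0 0 -1;.8 -.05 0 0 0 0 -1"}}

```text
time_s: 17.95
ee_pos: [0.5594, 0.1125, 0.1942]
tcp_rot: [-3.14, -0.0, 1.584]
contact_force: [0.0, -0.7, -0.8]
gripper_width: 0.342
gripper_force: 39.7
```

Call:
{"method": "jog_arm", "body": {"rows": ".4 -.05 0 0 0 0 -1;0 0 0 0 0 0 -1;0 0 .6 0 0 0 -1;0 0 .9 0 0 0 -1;0 0 .9 0 0 0 -1"}}

```text
time_s: 18.45
ee_pos: [0.5595, 0.1202, 0.1224]
tcp_rot: [3.141, 0.001, 1.58]
contact_force: [0.7, -0.6, -1.5]
gripper_width: 0.346
gripper_force: 39.7
```

Call:
{"method": "jog_arm", "body": {"rows": "0 0 .9 0 0 0 -1;0 0 .8 0 0 0 -1;0 0 .5 0 0 0 -1;0 0 .2 0 0 0 -1;0 0 0 0 0 0 -1"}}

```text
time_s: 18.95
ee_pos: [0.5592, 0.1214, 0.0513]
tcp_rot: [-3.141, 0.0, 1.582]
contact_force: [-0.6, 0.1, -1.2]
gripper_width: 0.34
gripper_force: 39.6
```

Target about 0.041.

Call:
{"method": "jog_arm", "body": {"rows": "0 0 .2 0 0 0 -1;0 0 .1 0 0 0 -1;0 0 0 0 0 0 -1"}}

```text
time_s: 19.25
ee_pos: [0.5594, 0.1219, 0.0427]
tcp_rot: [3.141, 0.0, 1.582]
contact_force: [-1.0, -0.7, -0.9]
gripper_width: 0.337
gripper_force: 39.6
```

Call:
{"method": "jog_arm", "body": {"rows": "0 0 .05 0 0 0 -1;0 0 0 0 0 0 -1"}}

```text
time_s: 19.45
ee_pos: [0.5593, 0.122, 0.0412]
tcp_rot: [3.141, 0.0, 1.582]
contact_force: [1.1, -0.6, -1.1]
gripper_width: 0.338
gripper_force: 39.6
```

Call:
{"method": "jog_arm", "body": {"rows": "0 0 .04 0 0 0 -1;0 0 0 0 0 0 -1"}}

```text
time_s: 19.65
ee_pos: [0.5596, 0.1221, 0.0407]
tcp_rot: [3.141, 0.0, 1.582]
contact_force: [-2.0, -1.3, 5.9]
gripper_width: 0.34
gripper_force: 40.2
```

Call:
{"method": "jog_arm", "body": {"rows": "0 0 0 0 0 0 -.1;0 0 0 0 0 0 .2;0 0 0 0 0 0 .4;0 0 -.3 0 0 0 .4;0 0 -.9 0 0 0 .4"}}

```text
time_s: 20.15
ee_pos: [0.5578, 0.1215, 0.0748]
tcp_rot: [-3.138, 0.0, 1.582]
contact_force: [0.4, -0.2, 0.5]
gripper_width: 0.7
gripper_force: 0.0
```

Call:
{"method": "jog_arm", "body": {"rows": "0 0 -1 0 0 0 .4;0 0 -1 0 0 0 .4;0 0 -1 0 0 0 .4;0 0 -.9 0 0 0 .4;0 0 -.5 0 0 0 .4"}}

```text
time_s: 20.65
ee_pos: [0.5599, 0.1225, 0.2107]
tcp_rot: [3.139, -0.0, 1.582]
contact_force: [0.1, 0.6, -0.2]
gripper_width: 0.702
gripper_force: 0.0
```

Call:
{"method": "jog_arm", "body": {"rows": "0 0 -.9 0 0 0 .4;0 -.9 -.5 0 0 0 .4;0 -.9 0 0 0 0 .4;0 -.5 0 0 0 0 .4;0 0 0 0 0 0 .4"}}

```text
time_s: 21.15
ee_pos: [0.4889, 0.1213, 0.25]
tcp_rot: [3.141, 0.002, 1.583]
contact_force: [-0.2, -0.2, -0.5]
gripper_width: 0.702
gripper_force: 0.0
```

```bash
python3 - <<'E'
from h import *
import cv2
a=manip.snapshot("side");b=manip.snapshot("wrist")
A=cv2.resize(a[110:330,190:420],None,fx=2.2,fy=2.2);B=cv2.resize(b,(400,250))
o=np.zeros((A.shape[0],A.shape[1]+0,3),np.uint8);o[:]=A
f=np.zeros((600,800,3),np.uint8);f[:A.shape[0],:A.shape[1]]=A;f[350:600,400:800]=B
cv2.imwrite("pics/end.png",f)
E
```

```text
(no output)
```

View pics/end.png

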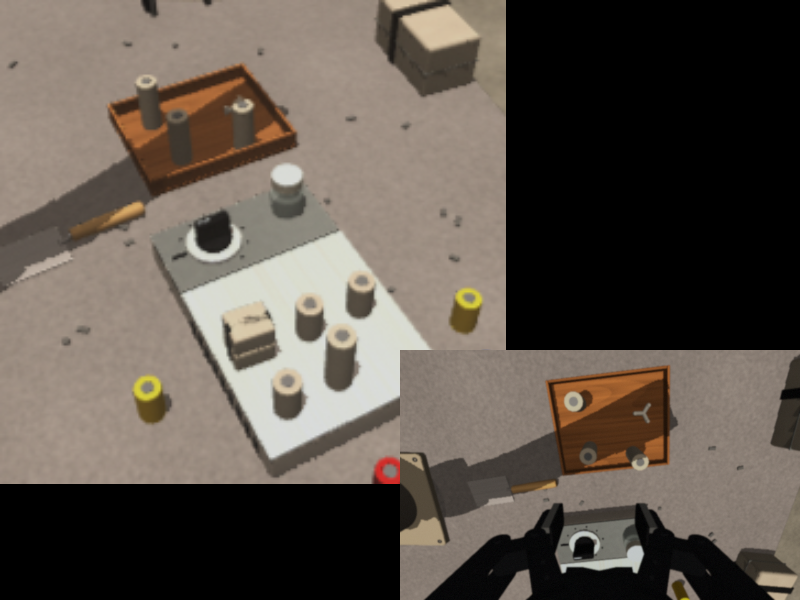

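The last picture shows three tall props upright in the tray, at (148,100), (179,135) and (243,120). The stilt is undisturbed, the dial is at off, and the jar, mould, three short props and last tall prop stand where they were.

```bash
python3 -c "
from station import manip
print(manip.close_job())"
```

```text
the job is handed in; nothing more can be done
None
```

The job is handed in: the dial was turned anticlockwise to its off stop first, three tall props now stand upright in the tray, and nothing else was moved; it took about 21 s of the 72 s allowed.

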